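Load the whisk into the drive socket and clamp it

ROBOT

A 6-joint arm with a two-finger parallel gripper is mounted at the origin on the work surface. World frame = base frame: x ahead of the robot, y to its left, z up, the work surface at z = 0. Lengths are in mm, angles in rad, forces in N, time in s.
With the tool pointing down it reaches from about 300 to 775 mm from the base axis. Payload 14.6 kg.
Tool frame: the origin (TCP) lies at the very end of the fingers, on their centre line; the grasp point (between the pads) lies 19 mm behind it; y points along the fingers, z is the direction in which the jaws open and shut, and the axes are right-handed (so a half turn about y gives the same grasp; the last joint's range is limited). The gripper opens to 94 mm and grips with 3 to 60 N. Pads are 16 mm wide; open, the fingers measure 119 mm over their backs; the gripper's body (75 mm by 177 mm) begins 78 mm behind the grasp point.
Start: joints at [-1.398, 0.3, 1.521, -0, 1.321, -0.067], TCP at [130.623, -534.254, 205.446] pointing down, gripper open.
Joint ranges: [-3.03, 3.03], [-0.79, 2.21], [0.23, 2.52], [-1.04, 4.18], [0, 3.07], [-2.55, 2.55]. Speed limits (rad/s): [2.22, 2.22, 2.57, 3.14, 3.14, 3.14].

INTERFACE

Orientations are given as [roll, pitch, yaw] about the fixed x, y, z axes, in that order (R = Rz(yaw) Ry(pitch) Rx(roll)).
In Python, from cell import monitor, optics, manip gives the robot as it stands.
- The arm moves only by the shell command python3 -m creep 'ROWS' [FORCE]. ROWS is JSON, a list of rows, each an object of numbers: "tx", "ty", "tz": the shift along the tool's x, y, z scaled (see below); "turn": the turn about the tool's y scaled (see below); "fingers": the finger opening in mm, from 0 to 94. In form: [{"tx": .., "ty": .., "tz": .., "turn": .., "fingers": ..}, ...]. A call has 1 to 20 rows; each row is the pose to reach, as a shift and turn from the pose measured when the call began, along the tool's axes at that moment, turning the shorter way round; what a row does not reach only later rows make up. The controller multiplies each number of a shift by 200 mm and each number of a turn by pi rad. A row lasts 1/10 s, in which the tool goes at most 50 mm and 8.59 degrees, less where a joint would pass 70% of its speed; a pose out of reach is approached as far as the arm can. A call with a number of a shift or a turn outside -1 to 1 is refused whole. A call with a gripper value outside its range is refused whole. The fingers move at their own pace and stop on an object; FORCE is the grip in N (left out, the last holds). Time passes only in rows, so rows that repeat a pose let the fingers close. It gives the time, the measured TCP pose, the force and the opening at its end, in the units of the state.
- monitor.read_state(): the state, without advancing time (a new reading comes with each control period).
- optics.camera(name): name is "side" or "top"; returns a dict with "frame" (480x640x3 uint8, red, green, blue), "range_z" (480x640 float32, mm along the optical axis (not along the pixel's ray), 0 where there is no reading), "fx", "fy", "cx", "cy" (pixels), "R" (3x3) and "t" (3): a world point X has camera coordinates R X + t. Camera axes: x right, y down, z forward; pixel columns grow to the right and rows downward; lengths in mm; the calibration is good to about 2 mm. A picture is of the moment at which its call begins.
- manip.sign_off(): hands the job in, once; it reports no verdict.
The state is a dict: "clock": time; "joints": joint angles; "qd": joint speeds; "effort": joint torques, N m; "eef_pos": TCP position; "eef_rot": TCP orientation; "wrist_force": force on the tool from outside, world axes, zero at the start; "moment": the same for the moment, N m; "finger_gap": finger opening in mm.
Only numpy, scipy, OpenCV 4.12 (cv2) and the standard library are available. Lean on these libraries where they do the work, as an engineer would, in place of code of your own. Each camera call takes 0.05 s, during which the arm holds its last target.

TASK

Take the steel whisk from its wooden rest and slide its shank straight into the open socket of the white drive unit until it presses lightly on the stop inside, feeling for the stop and never pressing harder than about 15 N. Let go of the whisk and then swing the clamp lever fully closed, so that the whisk stays clamped against the stop. Leave everything else on the counter where it is.

Things in the scene. Friction and masses are not known exactly. Their poses are not given: they have to be found in the camera images.
- whisk: Steel balloon whisk, 273 mm long, 0.12 kg, balanced at its origin: on its axis, mid grip neck (grey, 18 mm diameter, 28 mm long, between 4 mm thick, 26 mm flanges). x runs along it to the shank tip; it may roll about x. x = 18 to 120 mm: 12 mm diameter shank. Behind: ferrule 18 mm diameter to -45 mm, wire balloon 52 mm diameter to -153 mm. Lies level in the rest's open notches; lift straight up.
- shank_tip (a point): centre of the flat end of the whisk's shank, 120 mm from whisk along its x; axes as whisk; the last 6 mm taper from 12 to 6.4 mm diameter
- rest: Fixed wooden utensil rest, base 160 x 70 x 8 mm, x along the whisk at the start. Origin on the counter below the middle of the whisk's neck; whisk axis 55 mm above the counter. Its two notched uprights (8 mm thick, 40 mm wide, 62 mm high) stand at x = 80 mm and x = -34 mm.
- drive_unit: Fixed white countertop drive unit; housing x = 68 to 218 mm, 120 mm wide, 136 mm high. Origin on the counter below the mouth of its steel socket; x level, pointing INTO the socket (feed direction), z up. Pressing the whisk on the unit or its stop with over 25 N counts as damage.
- socket_mouth (a point): centre of the socket mouth, 115 mm above the counter; axes as drive_unit. Level bore along x, 13.6 mm across flats, outside about 31 mm, flared to about 20 mm over the first 5 mm. A rigid stop in it is set to a different depth every time, 36 to 60 mm from the mouth, and is not seen: it must be felt. The shank slides nearly freely up to it.
- lever (a joint): clamp lever angle (rad): 0 open, 1.4 closed (end stop); starts at 0 to 0.3. Vertical pivot; closes clockwise seen from above. At 0 the arm points along the unit's +y, at 1.4 nearly along +x, over the housing. Stiff (some 2 N at the post, more over the last 0.5 rad as its cam squeezes the shank); stays where it is left. A closed lever blocks the bore.
- lever_post (a point): top centre of the upright round grey post (14 mm diameter, 42 mm tall, its top 191 mm above the counter) at the end of the flat lever arm, 80 mm from the pivot; the arm is 14 mm wide, its top 149 mm above the counter
- lever_pivot (a point): point on the lever's vertical pivot axis at the height of the post's top; in the unit's frame x = 26 mm, y = -24.8 mm
- cup: glass measuring cup with a side handle, 84 mm across, 95 mm high, a bystander; origin under its centre
- salt_cellar: white ceramic salt cellar (open bowl), 70 mm across, 45 mm high, a bystander; origin under its centre
- spice_jar: small spice jar, 44 mm across, 70 mm high, a bystander; origin under its centre
- brush: orange silicone basting brush lying flat, 200 mm long, a bystander

How it is judged:
By the outcome, as a careful person would: the job done as asked, in the order asked, and still so for the second after the job is handed in, with the robot touching nothing.
It also fails if it takes over 54 s, if anything falls off the work surface, if the arm or the gripper's body presses on something with over 40 N, if the wrist force passes 120 N, or if a joint passes its speed limit or range.

## Working session

There is one attempt and no reset: what is moved stays moved. The work goes in short steps, Python scripts to look and compute and a shell command to move; the robot and the scene stay as the last step left them, time stands still between calls to the robot, and variables do not carry over. Pictures are saved under pics/ and viewed, and the job is handed in when it is done.

```bash
ls; mkdir -p pics; python3 - <<'E'
from cell import monitor, optics
import cv2,pickle
print(monitor.read_state())
for n in ("side","top"):
    c=optics.camera(n); pickle.dump(c,open(n+"0.pkl","wb"))
    cv2.imwrite(f"pics/{n}0.png",c["frame"][:,:,::-1]); print(n,c["fx"],c["cx"],c["cy"],c["R"],c["t"])
E
```

```text
pics
{'clock': 0.0, 'joints': array([-1.39761751e+00,  3.00479316e-01,  1.52157405e+00, -3.82475269e-05,
        1.32069621e+00, -6.66282622e-02]), 'qd': array([ 0.00079246, -0.00036805,  0.00013954, -0.00089961, -0.00113787,
        0.0002387 ]), 'effort': array([ 6.48979003e-04, -5.31810272e+01, -3.52744639e+01,  7.08483020e-02,
        2.43745081e-02, -1.17945287e-04]), 'eef_pos': array([ 130.56076582, -534.01119827,  204.88479634]), 'eef_rot': array([-1.57195315e+00,  4.00625487e-05, -2.90177611e+00]), 'wrist_force': array([-0.36355628, -0.7652809 , -0.61858273]), 'moment': array([ 0.02413671, -0.02689228,  0.04620553]), 'finger_gap': 93.5998950096539}
side 573.6308994350794 324.8710953856721 244.8211494834296 [[-0.98211326 -0.18669538 -0.02446182]
 [-0.07647621  0.51423048 -0.85423556]
 [ 0.17206084 -0.83708533 -0.51931033]] [ 566.71744817  131.04258064 1163.22122273]
top 480.37120369095936 317.997743423216 247.6641588119459 [[-0.02365488 -0.99971881  0.00165706]
 [-0.99644368  0.02344323 -0.0809346 ]
 [ 0.080873   -0.00356566 -0.99671804]] [  72.88211577  579.22562266 1203.3756394 ]
```

View pics/side0.png

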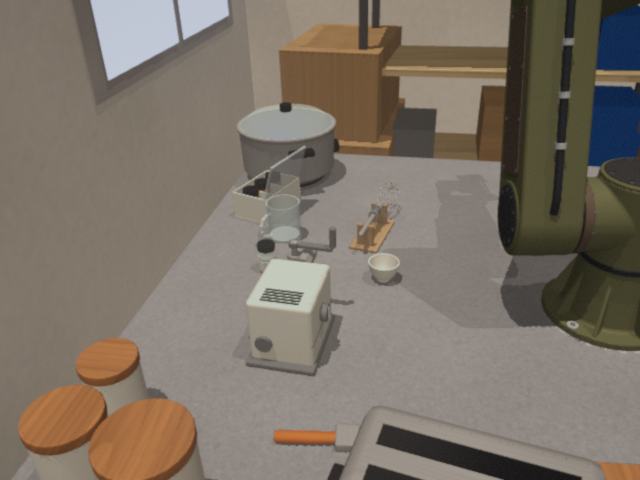

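View pics/top0.png

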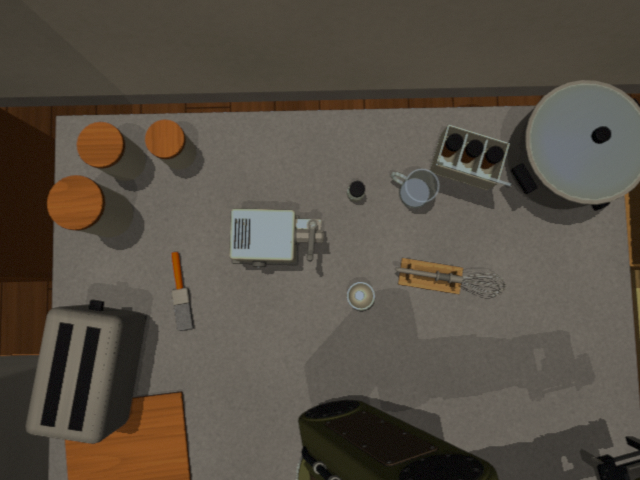

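The top view shows the unit at about (265,235), its socket to the right at (310,232) and the lever post near (312,250). The whisk lies from (398,270) to (500,287), shank pointing left. I'll zoom in on both.

```bash
cat > h.py <<'E'
import numpy as np,cv2,pickle
def ld(n): return pickle.load(open(n+".pkl","rb"))
def grab(n,tag):
    from cell import optics
    c=optics.camera(n); pickle.dump(c,open(n+tag+".pkl","wb")); return c
def ray(c,u,v):
    d=np.array([(u-c["cx"])/c["fx"],(v-c["cy"])/c["fy"],1.]); R=np.array(c["R"]);t=np.array(c["t"])
    return -R.T@t, R.T@d
def plane(c,u,v,z):
    o,d=ray(c,u,v); return o+d*(z-o[2])/d[2]
def proj(c,X):
    p=np.array(c["R"])@np.array(X,float)+c["t"]; return np.array([c["fx"]*p[0]/p[2]+c["cx"],c["fy"]*p[1]/p[2]+c["cy"]])
def dep(c,u,v):
    o,d=ray(c,u,v); return o+d*c["range_z"][int(round(v)),int(round(u))]
def tri(c1,p1,c2,p2):
    o1,d1=ray(c1,*p1);o2,d2=ray(c2,*p2)
    s=np.linalg.lstsq(np.c_[d1,-d2],o2-o1,rcond=None)[0]
    a=o1+d1*s[0];b=o2+d2*s[1]; return (a+b)/2,np.linalg.norm(a-b)
def crop(c,u0,v0,u1,v1,k,fn):
    cv2.imwrite(fn,cv2.resize(c["frame"][v0:v1,u0:u1,::-1],None,fx=k,fy=k,interpolation=cv2.INTER_CUBIC))
E
python3 - <<'E'
from h import *
t=ld("top0");s=ld("side0")
crop(t,225,195,335,275,7,"pics/t_unit.png")
crop(t,385,250,515,310,6,"pics/t_whisk.png")
crop(s,240,215,350,375,3.7,"pics/s_unit.png") if 0 else crop(s,235,210,355,290,6,"pics/s_unit.png")
crop(s,340,175,420,260,7,"pics/s_whisk.png")
E
```

```text
(no output)
```

View pics/t_unit.png

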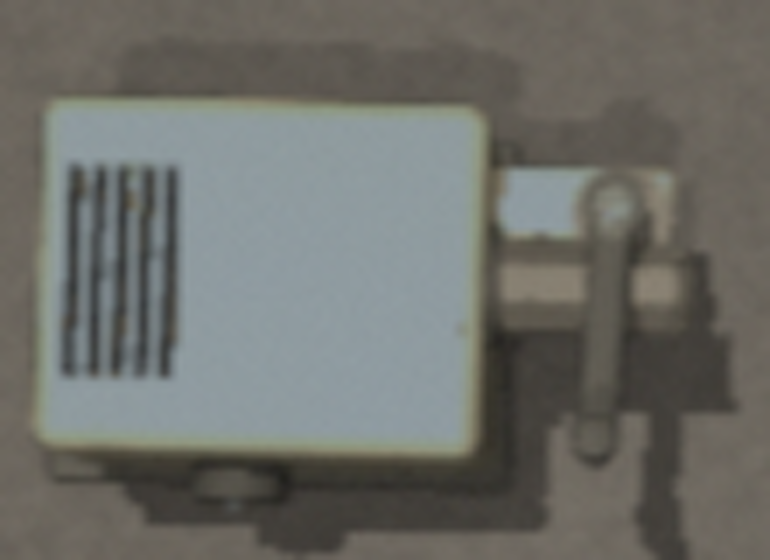

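View pics/t_whisk.png

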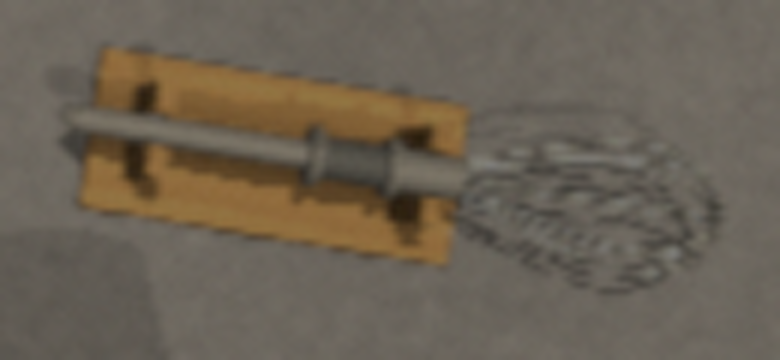

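View pics/s_unit.png

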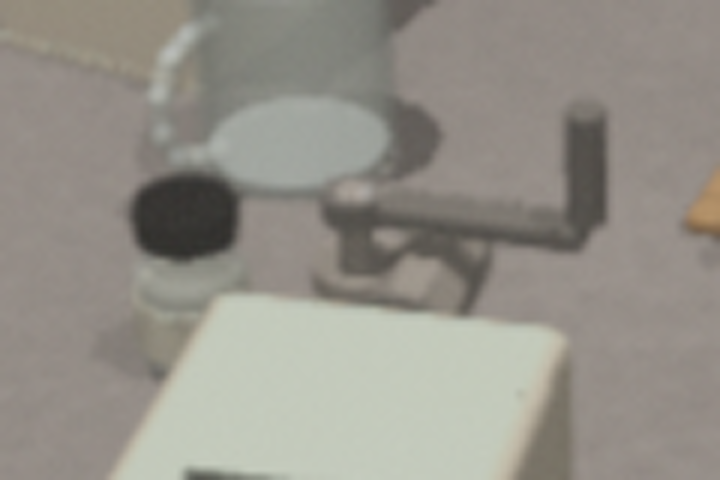

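View pics/s_whisk.png

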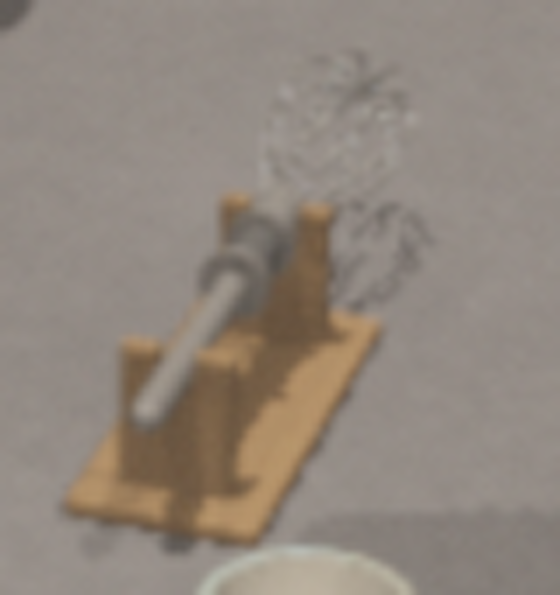

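```bash
python3 - <<'E'
from h import *
np.set_printoptions(precision=1,suppress=True)
t=ld("top0");s=ld("side0")
def cloud(c):
    v,u=np.mgrid[0:480,0:640]; z=c["range_z"]
    P=np.stack([(u-c["cx"])/c["fx"]*z,(v-c["cy"])/c["fy"]*z,z],-1)
    return (P-np.array(c["t"]))@np.array(c["R"])   # R^T(p-t)
Pt=cloud(t);Ps=cloud(s)
# housing
for n,P,c,(u0,u1,v0,v1) in (("t",Pt,t,(225,300,200,270)),("s",Ps,s,(245,335,255,370))):
    Z=P[...,2]; m=np.zeros(Z.shape,bool); m[v0:v1,u0:u1]=1; m&=(Z>125)&(Z<148)&(c["range_z"]>0)
    q=P[m]; r=cv2.minAreaRect(q[:,:2].astype(np.float32)); print(n,"housing",m.sum(),"z",np.median(q[:,2]),r)
print("top counter z",np.median(Pt[300:330,230:280,2]), "side", np.median(Ps[300:330,400:440,2]))
# colour contour of housing in top: corners on plane 136
g=t["frame"].astype(int); m=((g.sum(2)>380)).astype(np.uint8); m[:195]=0;m[275:]=0;m[:,:225]=0;m[:,297:]=0
cs=max(cv2.findContours(m,cv2.RETR_EXTERNAL,cv2.CHAIN_APPROX_NONE)[0],key=cv2.contourArea)
w=np.array([plane(t,*p,136)[:2] for p in cs[:,0]+0.0],np.float32); print("top colour",cv2.minAreaRect(w),cv2.minAreaRect(cs))
# tri
k=lambda x,y,a,b,f:(x/f+a-.5+.5/f,y/f+b-.5+.5/f)
T=lambda x,y:k(x,y,225,195,7);S=lambda x,y:k(x,y,235,210,6)
for nm,pt,ps in (("post top",T(596,438),S(586,108)),("pivot cap",T(614,200),S(353,192)),
   ("shank tip",k(68,118,385,250,6),k(145,415,340,175,7)),("neck fr flange",k(316,155,385,250,6),k(228,278,340,175,7)),("neck r flange",k(398,166,385,250,6),k(262,222,340,175,7))):
    print(nm,*tri(t,pt,s,ps),"depth",dep(t,*pt),dep(s,*ps))
for nm,p in (("mouth",T(690,285)),("sock root",T(495,285)),("socktopfacet mouth",T(682,284))): print(nm,plane(t,*p,115 if nm!="socktopfacet mouth" else 130),dep(t,*p))
E
```

```text
t housing 3338 z 136.45641649235617 ((607.4364624023438, 184.635986328125), (163.3420867919922, 120.56452178955078), 87.2463607788086)
s housing 3487 z 135.8346068881774 ((603.4540405273438, 173.76792907714844), (186.55795288085938, 120.84492492675781), 87.48924255371094)
top counter z 0.6246204399075952 side 0.13880311869255452
top colour ((607.1973876953125, 189.772216796875), (144.399169921875, 115.27482604980469), 87.05675506591797) ((261.6218566894531, 233.8565216064453), (62.20839309692383, 49.36100769042969), 1.6846843957901)
post top [545.   78.3 190.3] 3.615304945836413 depth [546.8  78.5 190.1] [543.2  77.8 190. ]
pivot cap [625.4  71.  147.9] 4.432806207316506 depth [627.1  71.4 151.7] [622.5  73.5 149.4]
shank tip [ 518.5 -132.4   57.2] 2.9541912259276963 depth [ 519.9 -132.1   58. ] [ 516.6 -129.3   59. ]
neck fr flange [ 501.8 -234.3   55.7] 0.9859601268405478 depth [ 502.1 -231.    68.6] [ 500.2 -223.9   61.4]
neck r flange [ 495.  -266.3   61.9] 3.9037952950661534 depth [ 496.8 -263.7   70.5] [ 492.7 -262.9   63.9]
mouth [602.5  46.7 115. ] [614.5  45.    2.8]
sock root [604.  112.6 115. ] [601.8 111.7 135.8]
socktopfacet mouth [601.3  49.5 130. ] [ 481.6   63.6 1246.2]
```

```bash
python3 - <<'E'
from h import *
np.set_printoptions(precision=2,suppress=True)
t=ld("top0");s=ld("side0")
k=lambda x,y:(x/6+385-.5+.5/6,y/6+250-.5+.5/6)
tip=plane(t,*k(64,118),55)
pts=[(90,122),(130,127),(200,137),(270,147),(316,155),(357,160),(398,167),(440,172)]
W=np.array([plane(t,*k(*p),55)[:2] for p in pts]); print(tip,W)
l=cv2.fitLine(W.astype(np.float32),cv2.DIST_L2,0,.01,.01).ravel(); print("axis yaw",np.degrees(np.arctan2(-l[1],-l[0])),l)
h=cv2.cvtColor(t["frame"],cv2.COLOR_RGB2HSV); m=cv2.inRange(h,(8,110,60),(22,255,255)); m[:245]=0;m[310:]=0;m[:,:385]=0;m[:,480:]=0
cs=np.vstack(cv2.findContours(m,cv2.RETR_EXTERNAL,cv2.CHAIN_APPROX_NONE)[0])
w=np.array([plane(t,*p,8)[:2] for p in cs[:,0]],np.float32); print("rest",cv2.minAreaRect(w))
Tn=lambda p:proj(t,p)
# side view estimate of axis z: side pixels of flange/tip centre against known xy from top -> solved by tri above
E
```

```text
[ 520.03 -130.91   55.  ] [[ 518.13 -141.59]
 [ 515.67 -158.04]
 [ 510.87 -186.8 ]
 [ 506.06 -215.54]
 [ 502.31 -234.4 ]
 [ 499.86 -251.23]
 [ 496.57 -268.03]
 [ 494.1  -285.27]]
axis yaw -99.64426 [   0.17    0.99  505.45 -217.61]
rest ((503.1163635253906, -227.98703002929688), (159.0089111328125, 69.09965515136719), 79.19060516357422)
```

```bash
cat > go.py <<'E'
import sys,numpy as np
from cell import monitor
np.set_printoptions(precision=4,suppress=True)
def st(): return monitor.read_state()
def need(x,y,z,yaw=None):
    s=st(); p=s["eef_pos"]; w=s["eef_rot"][2]; d=np.array([x,y,z])-p
    tx=d@[np.cos(w),np.sin(w),0]; tz=d@[-np.sin(w),np.cos(w),0]; ty=-d[2]
    tu=0 if yaw is None else -((yaw-w+np.pi)%(2*np.pi)-np.pi)
    print("tx %.4f ty %.4f tz %.4f turn %.4f | dist %.1f"%(tx/200,ty/200,tz/200,tu/np.pi,np.linalg.norm(d)))
if __name__=="__main__":
    a=[float(v) for v in sys.argv[1:]]
    if a: need(*a)
    s=st(); print(s["clock"],s["eef_pos"],s["eef_rot"],"F",s["wrist_force"],"M",s["moment"],s["finger_gap"],"j",s["joints"])
E
python3 go.py 499 -250.8 160 -1.745
python3 -m creep '[{"tx":-0.95,"ty":0,"tz":-0.45,"turn":-0.2},{"tx":-0.95,"ty":0,"tz":-0.45,"turn":-0.2},{"tx":-0.95,"ty":0,"tz":-0.45,"turn":-0.2},{"tx":-0.95,"ty":0,"tz":-0.45,"turn":-0.2},{"tx":-0.95,"ty":0,"tz":-0.45,"turn":-0.2}]'
python3 go.py 499 -250.8 160 -1.745
```

```text
tx -2.1257 ty 0.2247 tz -0.9381 turn -0.3682 | dist 466.9
0.1 [ 130.5752 -534.0232  204.9369] [-1.5719  0.0001 -2.9018] F [ 0.2135 -0.3892  0.8918] M [0.0132 0.0583 0.032 ] 94.01657498099783 j [-1.3976  0.3004  1.5215 -0.      1.3207 -0.0666]
tx -2.1257 ty 0.2247 tz -0.9381 turn -0.3682 | dist 466.9
0.1 [ 130.5752 -534.0232  204.9369] [-1.5719  0.0001 -2.9018] F [ 0.2135 -0.3892  0.8918] M [0.0132 0.0583 0.032 ] 94.01657498099783 j [-1.3976  0.3004  1.5215 -0.      1.3207 -0.0666]$[0]: bad value
```

```bash
python3 -m creep '[{"tx":-0.95,"ty":0,"tz":-0.45,"turn":-0.2,"fingers":94},{"tx":-0.95,"ty":0,"tz":-0.45,"turn":-0.2,"fingers":94},{"tx":-0.95,"ty":0,"tz":-0.45,"turn":-0.2,"fingers":94},{"tx":-0.95,"ty":0,"tz":-0.45,"turn":-0.2,"fingers":94},{"tx":-0.95,"ty":0,"tz":-0.45,"turn":-0.2,"fingers":94}]'
python3 go.py 499 -250.8 160 -1.745
```

```text
clock: 0.6
eef_pos: [296.5, -398.7, 205.0]
eef_rot: [-1.572, 0.001, -2.265]
wrist_force: [-0.2, 0.2, -0.3]
finger_gap: 94.2
tx -1.2163 ty 0.2251 tz 0.3057 turn -0.1654 | dist 254.8
0.6 [ 296.4505 -398.7355  205.0201] [-1.5718  0.0013 -2.2646] F [-0.2046  0.171  -0.268 ] M [-0.0366 -0.0154 -0.0058] 94.23106992723038 j [-1.0057  0.1825  1.6677  0.0009  1.2927 -0.3122]
```

```bash
python3 -m creep '[{"tx":-1,"ty":0.2,"tz":0.25,"turn":-0.165,"fingers":94},{"tx":-1,"ty":0.2,"tz":0.25,"turn":-0.165,"fingers":94},{"tx":-1,"ty":0.2,"tz":0.25,"turn":-0.165,"fingers":94},{"tx":-1,"ty":0.2,"tz":0.25,"turn":-0.165,"fingers":94},{"tx":-1,"ty":0.2,"tz":0.25,"turn":-0.165,"fingers":94},{"tx":-1,"ty":0.2,"tz":0.25,"turn":-0.165,"fingers":94}]'
python3 go.py 499 -250.8 120 -1.745
```

```text
clock: 1.2
eef_pos: [463.4, -276.0, 164.4]
eef_rot: [-1.572, 0.002, -1.745]
wrist_force: [0.6, 0.3, -1.1]
finger_gap: 93.9
tx -0.1551 ty 0.2218 tz 0.1535 turn -0.0001 | dist 62.2
1.2 [ 463.3825 -276.0226  164.3547] [-1.5724  0.0021 -1.7452] F [ 0.5673  0.348  -1.0889] M [-0.0622 -0.0997 -0.0363] 93.9175972162262 j [-0.6058  0.3147  1.6004  0.0013  1.2288 -0.4318]
```

```bash
python3 -m creep '[{"tx":-0.155,"ty":0.22,"tz":0.153,"turn":0,"fingers":94},{"tx":-0.155,"ty":0.22,"tz":0.153,"turn":0,"fingers":94},{"tx":-0.155,"ty":0.22,"tz":0.153,"turn":0,"fingers":94},{"tx":-0.155,"ty":0.22,"tz":0.153,"turn":0,"fingers":94}]'
python3 go.py 499 -250.8 36 -1.745
python3 - <<'E'
from h import *
t=grab("top","1");s=grab("side","1")
crop(t,385,200,545,320,5,"pics/t1.png");crop(s,330,100,450,260,3.7,"pics/s1.png")
E
```

```text
clock: 1.6
eef_pos: [498.2, -252.0, 121.3]
eef_rot: [-1.572, 0.002, -1.746]
wrist_force: [-0.1, 0.4, -0.5]
finger_gap: 94.1
tx -0.0064 ty 0.4266 tz 0.0029 turn -0.0005 | dist 85.3
1.6 [ 498.1988 -251.9508  121.3258] [-1.5719  0.0017 -1.7465] F [-0.1274  0.3886 -0.4792] M [-0.031  -0.0623  0.0035] 94.09445617111115 j [-0.5344  0.4009  1.5898  0.0013  1.1524 -0.3592]
```

View pics/t1.png

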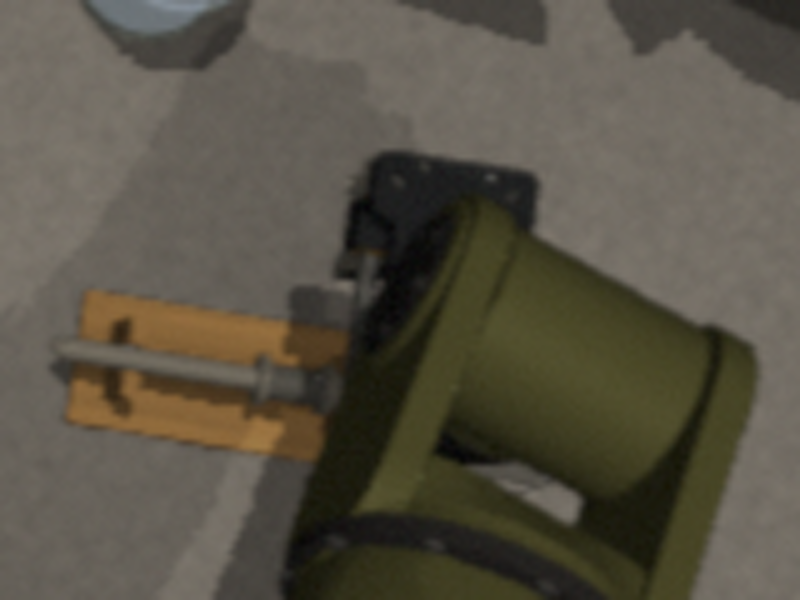

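View pics/s1.png

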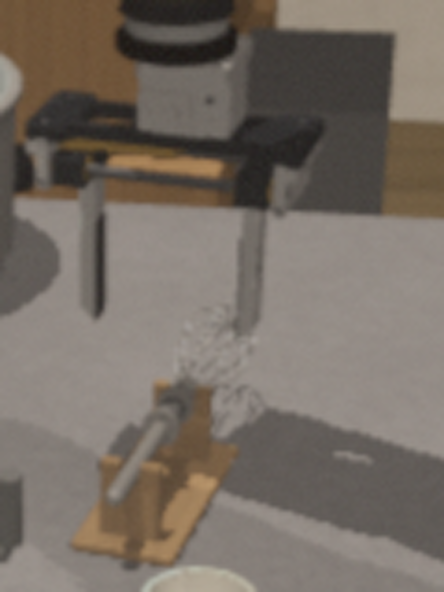

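The gripper straddles the neck (side crop fingers at x≈95 and 245, neck near 180,395). I'll go down and close.

```bash
python3 -m creep '[{"tx":-0.006,"ty":0.15,"tz":0.003,"turn":0,"fingers":94},{"tx":-0.006,"ty":0.3,"tz":0.003,"turn":0,"fingers":94},{"tx":-0.006,"ty":0.427,"tz":0.003,"turn":0,"fingers":94},{"tx":-0.006,"ty":0.427,"tz":0.003,"turn":0,"fingers":94},{"tx":-0.006,"ty":0.427,"tz":0.003,"turn":0,"fingers":94}]'
python3 go.py 499 -250.8 36 -1.745
```

```text
clock: 2.2
eef_pos: [499.4, -251.5, 37.7]
eef_rot: [-1.57, 0.001, -1.748]
wrist_force: [-0.3, -0.6, 0.3]
finger_gap: 93.8
tx -0.0033 ty 0.0085 tz -0.0025 turn -0.0008 | dist 1.9
2.2 [ 499.3726 -251.5323   37.6911] [-1.5698  0.001  -1.7475] F [-0.2935 -0.5729  0.349 ] M [-0.0052 -0.0716 -0.0293] 93.80623788118191 j [-0.5327  0.5132  1.6461  0.0015  0.9817 -0.3569]
```

```bash
python3 -m creep '[{"tx":-0.003,"ty":0.008,"tz":0,"turn":0,"fingers":40},{"tx":-0.003,"ty":0.008,"tz":0,"turn":0,"fingers":26},{"tx":-0.003,"ty":0.008,"tz":0,"turn":0,"fingers":22},{"tx":-0.003,"ty":0.008,"tz":0,"turn":0,"fingers":18},{"tx":-0.003,"ty":0.008,"tz":0,"turn":0,"fingers":14},{"tx":-0.003,"ty":0.008,"tz":0,"turn":0,"fingers":10},{"tx":-0.003,"ty":0.008,"tz":0,"turn":0,"fingers":10},{"tx":-0.003,"ty":0.008,"tz":0,"turn":0,"fingers":10},{"tx":-0.003,"ty":0.008,"tz":0,"turn":0,"fingers":10},{"tx":-0.003,"ty":0.008,"tz":0,"turn":0,"fingers":10}]' 30
python3 go.py
```

```text
clock: 3.2
eef_pos: [498.4, -250.6, 35.8]
eef_rot: [-1.573, 0.001, -1.747]
wrist_force: [-24.0, 2.6, 8.7]
finger_gap: 17.2
3.2 [ 498.4031 -250.6335   35.7589] [-1.5728  0.0015 -1.7473] F [-24.0239   2.5836   8.7169] M [0.3454 4.3137 0.0124] 17.220260086435022 j [-0.5319  0.5152  1.6484  0.0008  0.9804 -0.3558]
```

```bash
python3 -m creep '[{"tx":0,"ty":0,"tz":-0.005,"turn":0,"fingers":10},{"tx":0,"ty":0,"tz":-0.01,"turn":0,"fingers":10},{"tx":0,"ty":0,"tz":-0.01,"turn":0,"fingers":10}]'
python3 go.py
```

```text
clock: 3.5
eef_pos: [496.5, -250.3, 35.9]
eef_rot: [-1.572, 0.001, -1.747]
wrist_force: [0.3, -0.8, 0.8]
finger_gap: 17.2
3.5 [ 496.5425 -250.3451   35.9108] [-1.5723  0.0013 -1.7474] F [ 0.3434 -0.8216  0.8216] M [-0.1572 -0.1534  0.0316] 17.245171598637043 j [-0.5332  0.5114  1.6541  0.0009  0.978  -0.3571]
```

```bash
python3 -m creep '[{"tx":0,"ty":-0.05,"tz":0,"turn":0,"fingers":10},{"tx":0,"ty":-0.15,"tz":0,"turn":0,"fingers":10},{"tx":0,"ty":-0.3,"tz":0,"turn":0,"fingers":10},{"tx":0,"ty":-0.3,"tz":0,"turn":0,"fingers":10},{"tx":0,"ty":-0.3,"tz":0,"turn":0,"fingers":10}]'
python3 go.py 591.9 -98 96 -1.62
```

```text
clock: 4.0
eef_pos: [496.7, -250.5, 96.4]
eef_rot: [-1.571, 0.001, -1.747]
wrist_force: [0.2, 0.1, -1.3]
finger_gap: 17.1
tx -0.8340 ty 0.0019 tz 0.3348 turn -0.0405 | dist 179.7
4.0 [ 496.6939 -250.4551   96.3792] [-1.5715  0.001  -1.7473] F [ 0.1985  0.1412 -1.2518] M [-0.0534 -0.1044  0.031 ] 17.132692905977603 j [-0.5332  0.4268  1.6171  0.0008  1.0986 -0.3571]
```

```bash
python3 -m creep '[{"tx":-0.2,"ty":0,"tz":0.08,"turn":-0.01,"fingers":10},{"tx":-0.4,"ty":0,"tz":0.16,"turn":-0.02,"fingers":10},{"tx":-0.6,"ty":0,"tz":0.24,"turn":-0.03,"fingers":10},{"tx":-0.8,"ty":0,"tz":0.32,"turn":-0.04,"fingers":10},{"tx":-0.834,"ty":0.002,"tz":0.335,"turn":-0.04,"fingers":10},{"tx":-0.834,"ty":0.002,"tz":0.335,"turn":-0.04,"fingers":10},{"tx":-0.834,"ty":0.002,"tz":0.335,"turn":-0.04,"fingers":10}]'
python3 go.py 591.9 -98 96 -1.62
python3 - <<'E'
from h import *
t=grab("top","2");s=grab("side","2")
crop(t,280,200,420,305,5.5,"pics/t2.png");crop(s,260,170,400,310,4.2,"pics/s2.png")
E
```

```text
clock: 4.7
eef_pos: [591.1, -98.7, 95.3]
eef_rot: [-1.573, 0.001, -1.622]
wrist_force: [-0.0, -0.1, -1.1]
finger_gap: 17.3
tx -0.0039 ty -0.0037 tz 0.0036 turn -0.0008 | dist 1.3
4.7 [591.1383 -98.7377  95.2512] [-1.573   0.0012 -1.6224] F [-0.0204 -0.0679 -1.0706] M [-0.046  -0.0732 -0.027 ] 17.344429014819774 j [-0.227   0.5163  1.4858  0.0009  1.1419 -0.1758]
```

View pics/t2.png

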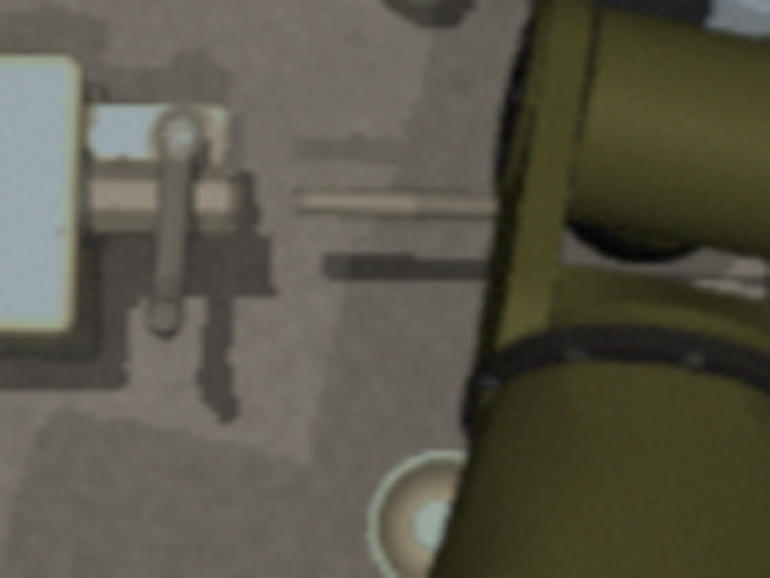

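View pics/s2.png

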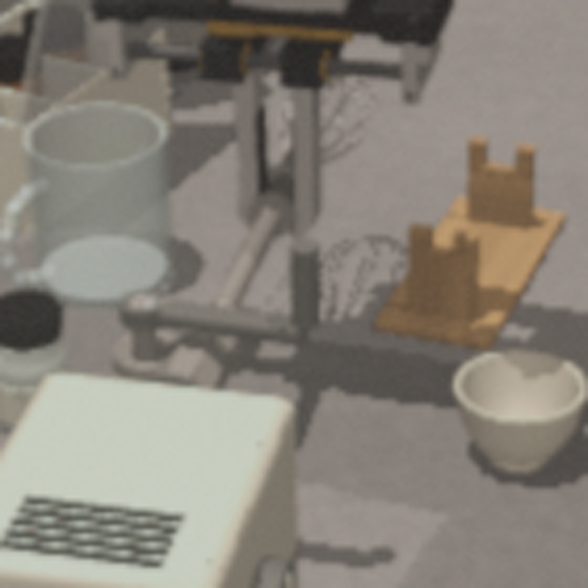

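```bash
python3 - <<'E'
from h import *
t=ld("top2"); g=t["frame"].astype(int).sum(2)
print("socket cols"); 
for u in (297,299,301,302,316,318,320,321): print(u,g[226:248,u])
print("shank")
for u in (335,340,345,350,355,360,366): print(u,g[229:247,u])
E
```

```text
socket cols
297 [472 432 368 288 277 278 320 376 398 394 397 373 298 272 269 250 184 141
 134 141 140 144]
299 [492 484 433 304 272 282 320 384 401 403 402 382 305 281 271 269 196 168
 171 188 197 201]
301 [490 483 394 280 270 281 311 384 401 404 401 373 300 278 277 269 200 188
 201 202 206 203]
302 [488 480 366 271 268 278 307 376 402 403 405 391 315 279 275 273 202 194
 203 203 200 204]
316 [266 239 226 215 197 226 250 332 388 400 396 389 322 262 241 243 199 189
 192 199 195 197]
318 [331 329 331 305 282 284 299 381 402 408 406 394 333 291 280 274 233 211
 197 200 196 201]
320 [377 354 339 317 291 287 292 357 394 402 401 393 334 282 265 262 229 208
 203 198 201 199]
321 [326 293 286 284 293 296 260 313 351 355 355 343 303 258 253 260 224 208
 198 204 208 207]
shank
335 [312 323 327 319 316 293 322 345 315 266 307 331 336 334 334 338 334 330]
340 [311 326 313 321 312 297 336 380 334 276 318 332 334 331 331 326 311 233]
345 [305 324 329 322 317 290 323 379 344 291 273 306 315 317 299 306 296 207]
350 [285 306 314 317 302 274 317 366 348 297 236 268 286 289 294 289 286 204]
355 [281 287 286 280 273 246 294 335 338 285 231 263 283 292 291 291 278 241]
360 [291 285 282 289 283 256 274 313 315 270 229 273 285 290 294 282 284 274]
366 [287 286 290 286 283 279 277 301 319 281 226 263 287 295 301 300 294 284]
```

```bash
python3 - <<'E'
from h import *
np.set_printoptions(precision=2,suppress=True)
t=ld("top2")
for u,v,z in ((301,234.93,130),(320,235.3,130),(323,235.3,115),(335,236,115),(345,236.2,115),(360,236.5,115),(297+0,230,136)): print(u,v,plane(t,u,v,z))
# whisk by robot, top frame offset
s=ld("side2"); k=lambda x,y:(x/4.2+260-.38,y/4.2+170-.38)
for p in ((232,303),(252,262),(272,222)): print(k(*p))
# predicted side projections of robot-frame whisk axis (offset 0)
d=np.array([np.cos(-1.622+np.pi),np.sin(-1.622+np.pi),0]); o=np.array([591.1,-98.7,114.3])
print("pred side", [proj(s,o+d*a) for a in (20,70,118)], "pred top",[proj(t,o+d*a) for a in (20,70,118)])
E
```

```text
301 234.93 [602.91  98.57 130.  ]
320 235.3 [601.    54.22 130.  ]
323 235.3 [602.44  46.99 115.  ]
335 236 [600.1   18.63 115.  ]
345 236.2 [599.07  -5.02 115.  ]
360 236.5 [597.52 -40.51 115.  ]
297 230 [614.   107.44 136.  ]
(314.85809523809525, 241.76285714285714)
(319.62, 232.00095238095238)
(324.38190476190476, 222.47714285714287)
pred side [array([323.56, 221.2 ]), array([317.99, 232.29]), array([312.29, 243.66])] pred top [array([376.17, 238.42]), array([355.07, 237.84]), array([334.81, 237.28])]
```

```bash
python3 - <<'E'
from h import *
np.set_printoptions(precision=1,suppress=True)
t=ld("top2")
print("facet z",np.array([[dep(t,u,v)[2] for u in (297,299,301,317,318,319)] for v in (234,235,236)]))
print("shank top z",[dep(t,u,236)[2] for u in range(338,366,3)])
E
python3 go.py 591.5 -98 96 -1.618
```

```text
facet z [[132.8 132.1 131.3 129.1 128.5 131.6]
 [129.1 131.3 130.1 129.2 129.6 128.8]
 [131.9 128.5 128.1 126.4 138.  130.8]]
shank top z [np.float64(118.54995689666248), np.float64(121.12996669286053), np.float64(121.03591597265608), np.float64(119.8057632034845), np.float64(122.58006765410391), np.float64(124.50598767497877), np.float64(122.70045800042976), np.float64(122.19881521400566), np.float64(118.23890481551462), np.float64(119.25105919966768)]
tx -0.0061 ty -0.0011 tz 0.0009 turn -0.0017 | dist 1.3
4.8 [591.2611 -99.2137  95.775 ] [-1.5721  0.0011 -1.6234] F [-0.0071 -0.2538 -0.5193] M [-0.0597 -0.126  -0.017 ] 17.25780638415355 j [-0.2277  0.5156  1.4855  0.001   1.1419 -0.1756]
```

```bash
python3 -m creep '[{"tx":-0.04,"ty":-0.001,"tz":0,"turn":-0.0015,"fingers":10},{"tx":-0.08,"ty":-0.001,"tz":0,"turn":-0.0015,"fingers":10},{"tx":-0.11,"ty":-0.001,"tz":0,"turn":-0.0015,"fingers":10},{"tx":-0.125,"ty":-0.001,"tz":0,"turn":-0.0015,"fingers":10},{"tx":-0.14,"ty":-0.001,"tz":0,"turn":-0.0015,"fingers":10},{"tx":-0.15,"ty":-0.001,"tz":0,"turn":-0.0015,"fingers":10},{"tx":-0.155,"ty":-0.001,"tz":0,"turn":-0.0015,"fingers":10},{"tx":-0.155,"ty":-0.001,"tz":0,"turn":-0.0015,"fingers":10}]'; python3 go.py 591.5 -88 96 -1.618
```

```text
clock: 5.6
eef_pos: [592.9, -68.2, 96.0]
eef_rot: [-1.572, 0.001, -1.619]
wrist_force: [-0.3, -1.0, -0.8]
finger_gap: 17.1
tx 0.0991 ty -0.0000 tz -0.0022 turn -0.0002 | dist 19.8
5.6 [592.8768 -68.2308  95.999 ] [-1.5721  0.0011 -1.6186] F [-0.3493 -0.993  -0.7538] M [-0.0665 -0.0425 -0.0283] 17.141199430326168 j [-0.1764  0.5097  1.494   0.001   1.1394 -0.129 ]
```

```bash
python3 -m creep '[{"tx":-0.01,"ty":0,"tz":0,"turn":0,"fingers":10},{"tx":-0.02,"ty":0,"tz":0,"turn":0,"fingers":10},{"tx":-0.03,"ty":0,"tz":0,"turn":0,"fingers":10},{"tx":-0.04,"ty":0,"tz":0,"turn":0,"fingers":10},{"tx":-0.05,"ty":0,"tz":0,"turn":0,"fingers":10},{"tx":-0.05,"ty":0,"tz":0,"turn":0,"fingers":10}]'; python3 go.py 591.5 -88 96 -1.618
python3 - <<'E'
from h import *
t=grab("top","3");s=grab("side","3")
crop(t,280,200,420,305,5.5,"pics/t3.png")
E
```

```text
clock: 6.2
eef_pos: [593.4, -58.0, 96.0]
eef_rot: [-1.572, 0.001, -1.618]
wrist_force: [0.3, 0.4, -1.5]
finger_gap: 17.2
tx 0.1504 ty 0.0000 tz -0.0023 turn -0.0001 | dist 30.1
6.2 [593.3836 -57.9702  96.0037] [-1.5721  0.0011 -1.6183] F [ 0.3407  0.36   -1.4623] M [ 0.0005 -0.0538  0.0448] 17.230950455917437 j [-0.1593  0.5085  1.4958  0.0011  1.1387 -0.1122]
```

View pics/t3.png

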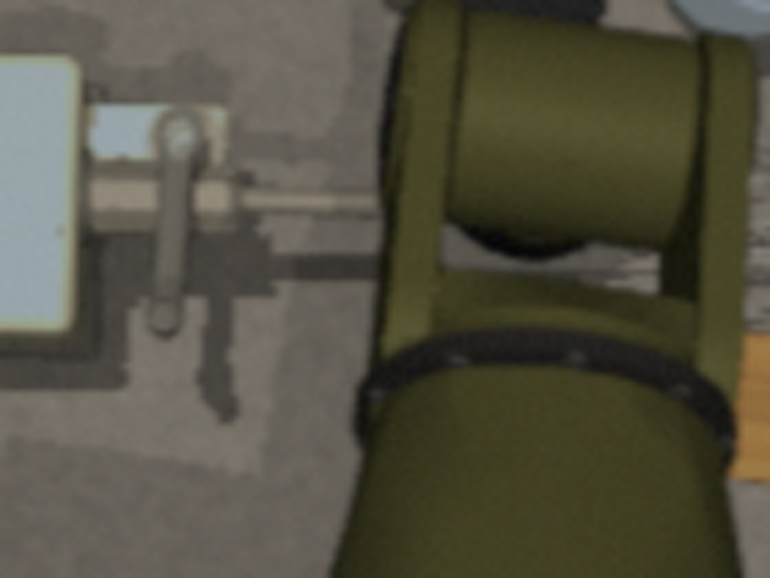

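The shank has entered the mouth (crop 240,200) and there is no contact force. I'll continue to a depth of about 29 mm, then creep.

```bash
python3 -m creep '[{"tx":-0.01,"ty":0,"tz":0,"turn":0,"fingers":10},{"tx":-0.02,"ty":0,"tz":0,"turn":0,"fingers":10},{"tx":-0.03,"ty":0,"tz":0,"turn":0,"fingers":10},{"tx":-0.04,"ty":0,"tz":0,"turn":0,"fingers":10},{"tx":-0.05,"ty":0,"tz":0,"turn":0,"fingers":10},{"tx":-0.06,"ty":0,"tz":0,"turn":0,"fingers":10},{"tx":-0.07,"ty":0,"tz":0,"turn":0,"fingers":10},{"tx":-0.07,"ty":0,"tz":0,"turn":0,"fingers":10}]' 15; python3 go.py 591.5 -88 96 -1.618
```

```text
clock: 7.1
eef_pos: [594.0, -43.9, 96.0]
eef_rot: [-1.572, 0.001, -1.618]
wrist_force: [-0.7, 0.2, -2.1]
finger_gap: 17.5
tx 0.2206 ty 0.0002 tz -0.0023 turn -0.0001 | dist 44.1
7.1 [594.0428 -43.9469  96.0406] [-1.5721  0.0011 -1.6182] F [-0.7497  0.2106 -2.0999] M [-0.0005 -0.1229 -0.0359] 17.51864743838344 j [-0.1358  0.5073  1.4975  0.0011  1.1382 -0.0888]
```

```bash
python3 -m creep '[{"tx":-0.01,"ty":0,"tz":0,"turn":0,"fingers":10},{"tx":-0.015,"ty":0,"tz":0,"turn":0,"fingers":10},{"tx":-0.015,"ty":0,"tz":0,"turn":0,"fingers":10}]' 8; python3 go.py
```

```text
clock: 7.4
eef_pos: [594.2, -40.8, 96.1]
eef_rot: [-1.572, 0.001, -1.618]
wrist_force: [0.4, 0.4, -0.6]
finger_gap: 17.7
7.4 [594.2134 -40.7798  96.0603] [-1.572   0.0012 -1.6181] F [ 0.3604  0.3657 -0.6074] M [-0.0339 -0.1174  0.0099] 17.65853317957586 j [-0.1305  0.5072  1.4977  0.0012  1.1381 -0.0837]
```

```bash
python3 -m creep '[{"tx":-0.004,"ty":0,"tz":0,"turn":0,"fingers":10},{"tx":-0.007,"ty":0,"tz":0,"turn":0,"fingers":10},{"tx":-0.007,"ty":0,"tz":0,"turn":0,"fingers":10}]'
```

```text
clock: 7.7
eef_pos: [594.3, -39.4, 96.1]
eef_rot: [-1.572, 0.001, -1.618]
wrist_force: [-0.3, -0.4, -1.6]
finger_gap: 17.6
```

```bash
python3 -m creep '[{"tx":-0.004,"ty":0,"tz":0,"turn":0,"fingers":10},{"tx":-0.007,"ty":0,"tz":0,"turn":0,"fingers":10},{"tx":-0.007,"ty":0,"tz":0,"turn":0,"fingers":10}]'
```

```text
clock: 8.0
eef_pos: [594.3, -37.9, 96.0]
eef_rot: [-1.572, 0.001, -1.618]
wrist_force: [-0.0, 0.5, -0.2]
finger_gap: 17.6
```

```bash
python3 -m creep '[{"tx":-0.003,"ty":0,"tz":0,"turn":0,"fingers":10},{"tx":-0.006,"ty":0,"tz":0,"turn":0,"fingers":10},{"tx":-0.006,"ty":0,"tz":0,"turn":0,"fingers":10}]'
```

```text
clock: 8.3
eef_pos: [594.4, -36.6, 96.1]
eef_rot: [-1.572, 0.001, -1.618]
wrist_force: [0.0, -0.1, -1.7]
finger_gap: 17.8
```

```bash
python3 -m creep '[{"tx":-0.003,"ty":0,"tz":0,"turn":0,"fingers":10},{"tx":-0.006,"ty":0,"tz":0,"turn":0,"fingers":10},{"tx":-0.006,"ty":0,"tz":0,"turn":0,"fingers":10}]'
```

```text
clock: 8.6
eef_pos: [594.5, -35.3, 96.1]
eef_rot: [-1.572, 0.001, -1.618]
wrist_force: [0.5, 0.6, -1.2]
finger_gap: 17.4
```

```bash
python3 -m creep '[{"tx":-0.003,"ty":0,"tz":0,"turn":0,"fingers":10},{"tx":-0.006,"ty":0,"tz":0,"turn":0,"fingers":10},{"tx":-0.006,"ty":0,"tz":0,"turn":0,"fingers":10}]'
```

```text
clock: 8.9
eef_pos: [594.5, -34.0, 96.0]
eef_rot: [-1.572, 0.001, -1.618]
wrist_force: [0.8, 0.2, -1.9]
finger_gap: 17.8
```

```bash
python3 -m creep '[{"tx":-0.003,"ty":0,"tz":0,"turn":0,"fingers":10},{"tx":-0.006,"ty":0,"tz":0,"turn":0,"fingers":10},{"tx":-0.006,"ty":0,"tz":0,"turn":0,"fingers":10}]'
```

```text
clock: 9.2
eef_pos: [594.6, -32.8, 96.1]
eef_rot: [-1.572, 0.001, -1.618]
wrist_force: [-0.0, 0.4, -1.4]
finger_gap: 17.6
```

```bash
python3 -m creep '[{"tx":-0.003,"ty":0,"tz":0,"turn":0,"fingers":10},{"tx":-0.006,"ty":0,"tz":0,"turn":0,"fingers":10},{"tx":-0.006,"ty":0,"tz":0,"turn":0,"fingers":10}]'
```

```text
clock: 9.5
eef_pos: [594.6, -31.5, 96.0]
eef_rot: [-1.572, 0.001, -1.618]
wrist_force: [0.6, -0.5, -0.6]
finger_gap: 17.6
```

```bash
python3 -m creep '[{"tx":-0.003,"ty":0,"tz":0,"turn":0,"fingers":10},{"tx":-0.006,"ty":0,"tz":0,"turn":0,"fingers":10},{"tx":-0.006,"ty":0,"tz":0,"turn":0,"fingers":10}]'
```

```text
clock: 9.8
eef_pos: [594.7, -30.2, 96.1]
eef_rot: [-1.572, 0.001, -1.617]
wrist_force: [0.4, 0.4, -1.4]
finger_gap: 17.8
```

```bash
python3 -m creep '[{"tx":-0.003,"ty":0,"tz":0,"turn":0,"fingers":10},{"tx":-0.006,"ty":0,"tz":0,"turn":0,"fingers":10},{"tx":-0.006,"ty":0,"tz":0,"turn":0,"fingers":10}]'
```

```text
clock: 10.1
eef_pos: [594.7, -29.9, 96.1]
eef_rot: [-1.572, -0.0, -1.618]
wrist_force: [0.7, -6.6, -0.2]
finger_gap: 17.6
```

```bash
python3 -m creep '[{"tx":-0.001,"ty":0,"tz":0,"turn":0,"fingers":10},{"tx":-0.001,"ty":0,"tz":0,"turn":0,"fingers":10}]'; python3 go.py; python3 - <<'E'
from h import *
t=grab("top","4");s=grab("side","4")
crop(t,280,200,420,305,5.5,"pics/t4.png");crop(s,240,190,380,300,5,"pics/s4.png")
E
```

```text
clock: 10.3
eef_pos: [594.7, -29.9, 96.1]
eef_rot: [-1.572, -0.001, -1.618]
wrist_force: [0.2, -3.7, -1.2]
finger_gap: 17.2
10.3 [594.7488 -29.937   96.0924] [-1.572  -0.0005 -1.6179] F [ 0.1612 -3.7437 -1.1894] M [-0.7933 -0.0825  0.0765] 17.153518016570057 j [-0.1115  0.5069  1.4981 -0.0007  1.1378 -0.0641]
```

View pics/s4.png

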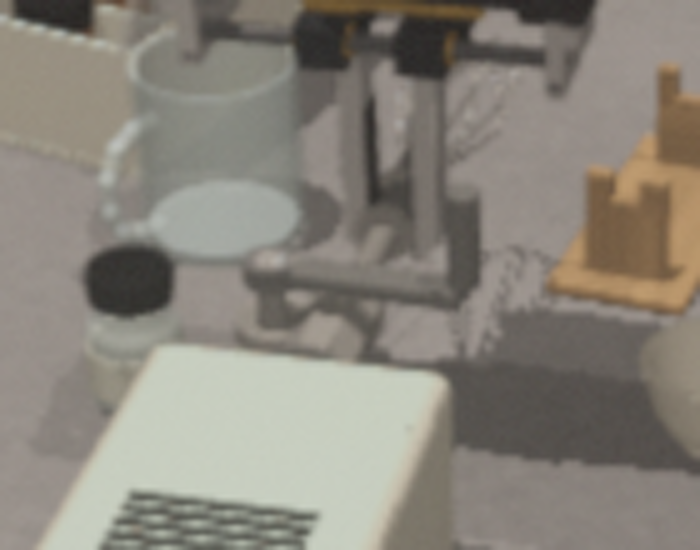

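```bash
python3 -m creep '[{"tx":-0.002,"ty":0,"tz":0,"turn":0,"fingers":10},{"tx":-0.004,"ty":0,"tz":0,"turn":0,"fingers":10}]'; python3 go.py
```

```text
clock: 10.6
eef_pos: [594.8, -29.8, 96.1]
eef_rot: [-1.572, -0.002, -1.618]
wrist_force: [0.0, -9.3, -1.0]
finger_gap: 17.7
10.6 [594.7862 -29.7767  96.1308] [-1.5719 -0.0017 -1.618 ] F [ 0.015  -9.2913 -0.9654] M [-1.7714  0.0357  0.0023] 17.697384918437194 j [-0.1107  0.5068  1.498  -0.0019  1.1378 -0.0627]
```

A rigid stop is confirmed: 9 N for 0.15 mm of motion. I'll release now.

```bash
python3 -m creep '[{"tx":0,"ty":0,"tz":0,"turn":0,"fingers":20},{"tx":0,"ty":0,"tz":0,"turn":0,"fingers":30},{"tx":0,"ty":0,"tz":0,"turn":0,"fingers":45},{"tx":0,"ty":0,"tz":0,"turn":0,"fingers":60},{"tx":0,"ty":0,"tz":0,"turn":0,"fingers":60},{"tx":0,"ty":0,"tz":0,"turn":0,"fingers":60}]'; python3 go.py;  python3 - <<'E'
from h import *
s=grab("side","5")
crop(s,240,170,380,290,5,"pics/s5.png")
E
```

```text
clock: 11.2
eef_pos: [594.8, -29.7, 96.1]
eef_rot: [-1.572, -0.002, -1.618]
wrist_force: [0.2, -0.4, -0.3]
finger_gap: 56.7
11.2 [594.7842 -29.7325  96.1191] [-1.5719 -0.0016 -1.618 ] F [ 0.1992 -0.3649 -0.2753] M [-0.0484 -0.0531  0.0146] 56.724172829313524 j [-0.1107  0.5068  1.498  -0.0019  1.1377 -0.0627]
```

View pics/s5.png

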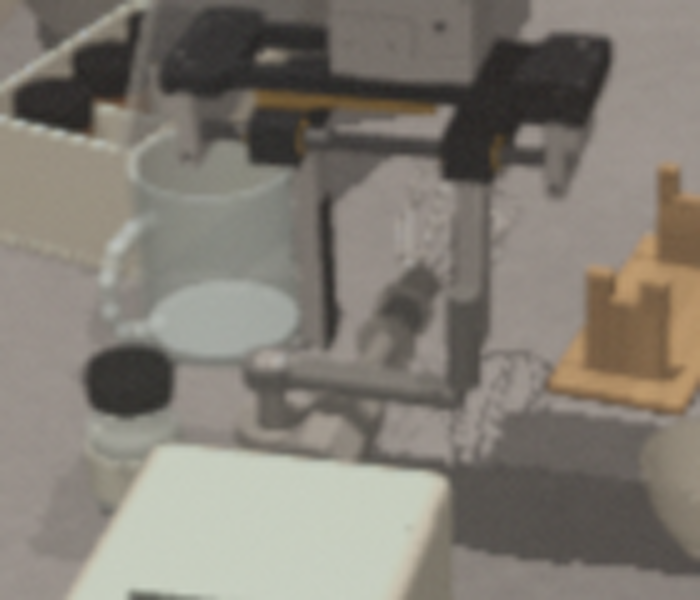

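```bash
python3 -m creep '[{"tx":0,"ty":-0.1,"tz":0,"turn":0,"fingers":60},{"tx":0,"ty":-0.25,"tz":0,"turn":0,"fingers":60},{"tx":0,"ty":-0.45,"tz":0,"turn":0,"fingers":60},{"tx":0,"ty":-0.65,"tz":0,"turn":0,"fingers":60},{"tx":0,"ty":-0.65,"tz":0,"turn":0,"fingers":60},{"tx":0,"ty":-0.65,"tz":0,"turn":0,"fingers":60}]'; python3 go.py 544 78 225 0.04;  python3 - <<'E'
from h import *
s=grab("side","6");t=grab("top","6")
crop(s,240,170,380,290,5,"pics/s6.png")
crop(t,280,200,420,305,5.5,"pics/t6.png")
E
```

```text
clock: 11.85
eef_pos: [595.1, -29.5, 226.5]
eef_rot: [-1.571, -0.002, -1.618]
wrist_force: [-0.1, 0.1, -1.7]
finger_gap: 59.9
tx -0.5250 ty 0.0076 tz -0.2805 turn -0.5278 | dist 119.1
11.85 [595.0746 -29.5372 226.5123] [-1.5707 -0.0017 -1.618 ] F [-0.0782  0.0999 -1.6939] M [-0.0836 -0.0368 -0.0435] 59.85044495590542 j [-0.1103  0.3885  1.3537 -0.0017  1.3991 -0.0628]
```

View pics/s6.png

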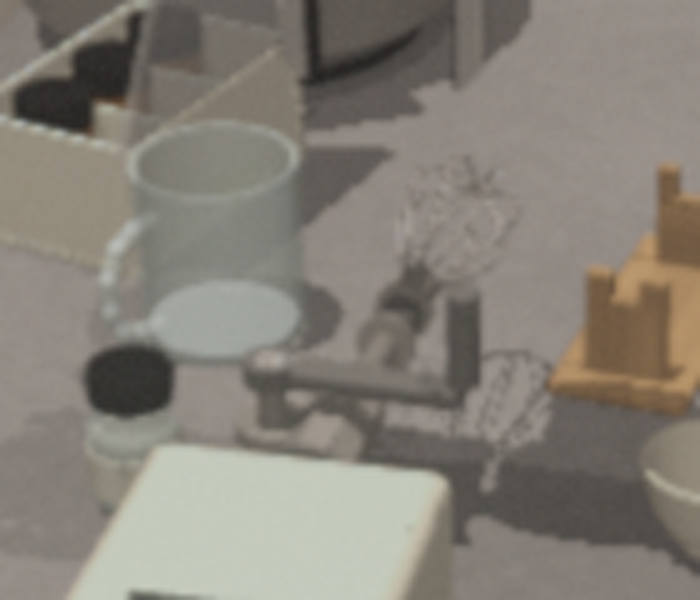

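View pics/t6.png

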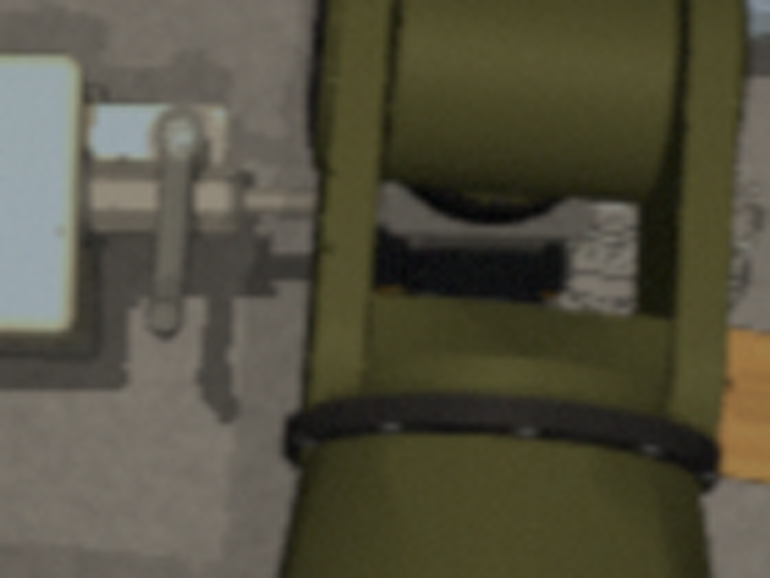

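Seen from the side, the whisk stays horizontal in the socket (neck at crop 400,295), and in the top view the lever is still open (post 165,318). Next I'll go above the post.

```bash
python3 -m creep '[{"tx":-0.5,"ty":0,"tz":-0.28,"turn":-0.487,"fingers":44},{"tx":-0.525,"ty":0,"tz":-0.28,"turn":-0.487,"fingers":44},{"tx":-0.525,"ty":0,"tz":-0.28,"turn":-0.487,"fingers":44},{"tx":-0.525,"ty":0,"tz":-0.28,"turn":-0.487,"fingers":44},{"tx":-0.525,"ty":0,"tz":-0.28,"turn":-0.487,"fingers":44},{"tx":-0.525,"ty":0,"tz":-0.28,"turn":-0.487,"fingers":44},{"tx":-0.525,"ty":0,"tz":-0.28,"turn":-0.487,"fingers":44},{"tx":-0.525,"ty":0,"tz":-0.28,"turn":-0.487,"fingers":44},{"tx":-0.525,"ty":0,"tz":-0.28,"turn":-0.487,"fingers":44},{"tx":-0.525,"ty":0,"tz":-0.28,"turn":-0.487,"fingers":44},{"tx":-0.525,"ty":0,"tz":-0.28,"turn":-0.487,"fingers":44},{"tx":-0.525,"ty":0,"tz":-0.28,"turn":-0.487,"fingers":44},{"tx":-0.525,"ty":0,"tz":-0.28,"turn":-0.487,"fingers":44}]'; python3 go.py 544 78 200 -0.087;  python3 - <<'E'
from h import *
s=grab("side","7")
crop(s,240,130,380,290,3.7,"pics/s7.png")
E
```

```text
clock: 13.25
eef_pos: [543.4, 78.0, 224.3]
eef_rot: [-1.573, 0.004, -0.091]
wrist_force: [-0.3, -0.8, 0.3]
finger_gap: 43.9
tx 0.0032 ty 0.1216 tz 0.0002 turn -0.0014 | dist 24.3
13.25 [543.364   78.0276 224.3224] [-1.5725  0.0039 -0.0914] F [-0.2579 -0.7536  0.343 ] M [ 0.0241 -0.1039  0.008 ] 43.91146042648208 j [ 0.0764  0.286   1.4946 -0.0011  1.3651 -1.4027]
```

View pics/s7.png

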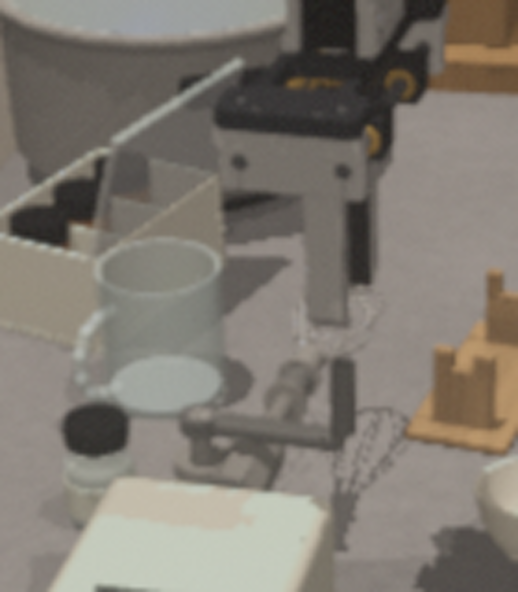

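```bash
python3 -m creep '[{"tx":0,"ty":0.08,"tz":0,"turn":0,"fingers":44},{"tx":0,"ty":0.16,"tz":0,"turn":0,"fingers":44},{"tx":0,"ty":0.23,"tz":0,"turn":0,"fingers":44},{"tx":0,"ty":0.295,"tz":0,"turn":0,"fingers":40},{"tx":0,"ty":0.295,"tz":0,"turn":0,"fingers":30},{"tx":0,"ty":0.295,"tz":0,"turn":0,"fingers":22},{"tx":0,"ty":0.295,"tz":0,"turn":0,"fingers":22}]' 10; python3 go.py 544 78 165 -0.087;  python3 - <<'E'
from h import *
s=grab("side","8")
crop(s,240,150,380,290,4.2,"pics/s8.png")
E
```

```text
clock: 14.0
eef_pos: [543.6, 78.0, 166.2]
eef_rot: [-1.572, 0.002, -0.091]
wrist_force: [1.4, -0.1, 0.1]
finger_gap: 22.7
tx 0.0022 ty 0.0062 tz 0.0002 turn -0.0013 | dist 1.3
14.0 [543.5512  77.9972 166.231 ] [-1.5723  0.0024 -0.091 ] F [ 1.3729 -0.0532  0.1265] M [ 0.0544 -0.201   0.0118] 22.673817962039 j [ 0.0763  0.3342  1.5699 -0.0011  1.2401 -1.4031]
```

View pics/s8.png

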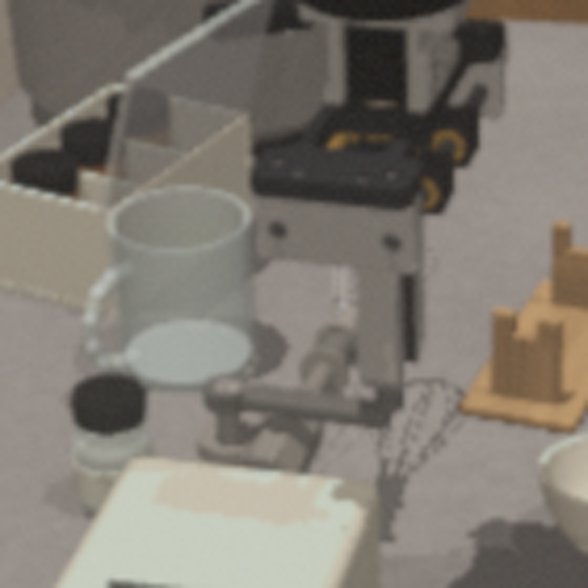

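The post is caged between the fingers. I'll swing it along the arc, first half.

```bash
python3 -m creep '[{"tx":0.002,"ty":0,"tz":0.04,"turn":0.032,"fingers":20},{"tx":0.008,"ty":0,"tz":0.08,"turn":0.064,"fingers":20},{"tx":0.018,"ty":0,"tz":0.118,"turn":0.096,"fingers":20},{"tx":0.032,"ty":0,"tz":0.156,"turn":0.127,"fingers":20},{"tx":0.049,"ty":0,"tz":0.192,"turn":0.159,"fingers":20},{"tx":0.070,"ty":0,"tz":0.226,"turn":0.191,"fingers":20},{"tx":0.094,"ty":0,"tz":0.258,"turn":0.223,"fingers":20},{"tx":0.121,"ty":0,"tz":0.287,"turn":0.255,"fingers":20},{"tx":0.121,"ty":0,"tz":0.287,"turn":0.255,"fingers":20}]'; python3 go.py;  python3 - <<'E'
from h import *
s=grab("side","9");t=grab("top","9")
crop(s,240,150,380,290,4.2,"pics/s9.png")
crop(t,230,190,390,300,4.8,"pics/t9.png")
E
```

```text
clock: 14.95
eef_pos: [573.2, 133.4, 166.5]
eef_rot: [-1.573, 0.0, -0.893]
wrist_force: [-0.6, 0.2, -0.0]
finger_gap: 20.2
14.95 [573.2315 133.3839 166.4505] [-1.573   0.0003 -0.8933] F [-0.5779  0.1981 -0.0069] M [-0.01   -0.1362 -0.0461] 20.18573733200059 j [ 0.1668  0.4192  1.4522 -0.0009  1.2722 -0.5105]
```

View pics/s9.png

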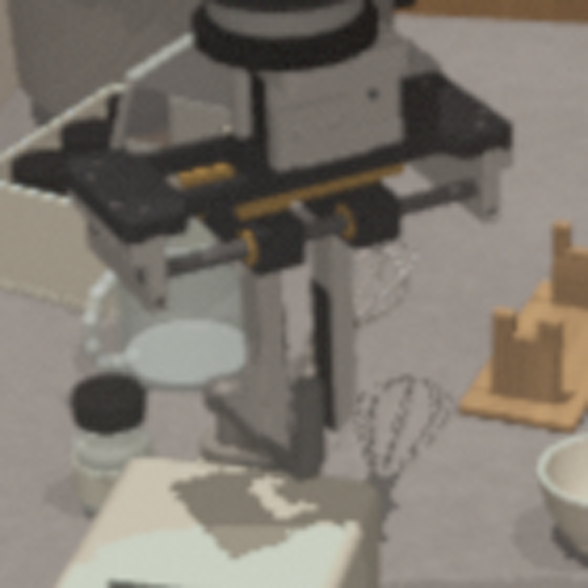

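View pics/t9.png

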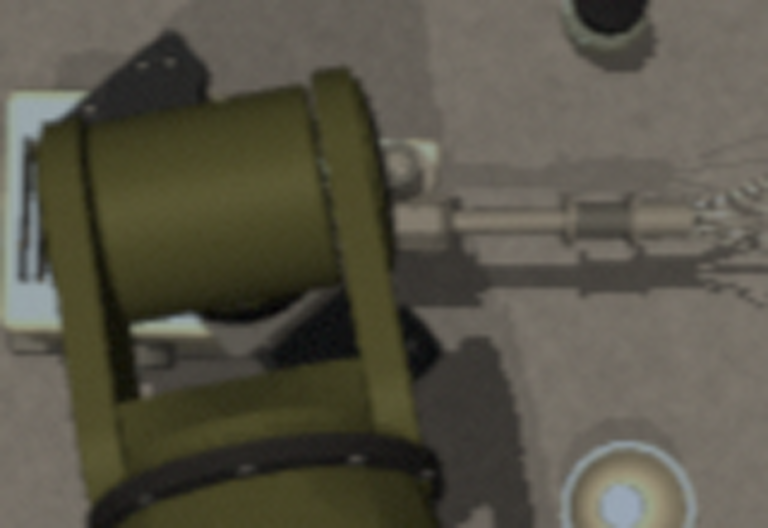

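```bash
python3 -m creep '[{"tx":0.002,"ty":0,"tz":0.04,"turn":0.032,"fingers":20},{"tx":0.008,"ty":0,"tz":0.08,"turn":0.064,"fingers":20},{"tx":0.018,"ty":0,"tz":0.118,"turn":0.096,"fingers":20},{"tx":0.032,"ty":0,"tz":0.156,"turn":0.127,"fingers":20},{"tx":0.040,"ty":0,"tz":0.174,"turn":0.143,"fingers":20},{"tx":0.049,"ty":0,"tz":0.192,"turn":0.159,"fingers":20},{"tx":0.049,"ty":0,"tz":0.192,"turn":0.159,"fingers":20}]'; python3 go.py
```

```text
clock: 15.75
eef_pos: [608.9, 149.4, 166.3]
eef_rot: [-1.573, -0.001, -1.387]
wrist_force: [-0.6, 0.0, 0.4]
finger_gap: 19.7
15.75 [608.8596 149.383  166.273 ] [-1.573  -0.0007 -1.3871] F [-0.561   0.0013  0.4327] M [-0.0324 -0.075  -0.0144] 19.744792948801024 j [ 0.1825  0.5042  1.3293 -0.0008  1.3102 -0.001 ]
```

```bash
python3 -m creep '[{"tx":0,"ty":0,"tz":0.02,"turn":0.01,"fingers":20},{"tx":0,"ty":0,"tz":0.03,"turn":0.02,"fingers":20}]'; python3 go.py;  python3 - <<'E'
from h import *
s=grab("side","10")
crop(s,240,150,380,290,4.2,"pics/s10.png")
E
```

```text
clock: 15.95
eef_pos: [614.7, 150.3, 166.3]
eef_rot: [-1.573, -0.001, -1.45]
wrist_force: [-2.7, 0.2, 0.9]
finger_gap: 20.1
15.95 [614.6604 150.3493 166.2806] [-1.5735 -0.0009 -1.4502] F [-2.6972  0.249   0.8761] M [-0.04    0.4019 -0.0487] 20.11121580868621 j [ 0.1823  0.5177  1.3092 -0.0007  1.3174  0.0619]
```

View pics/s10.png

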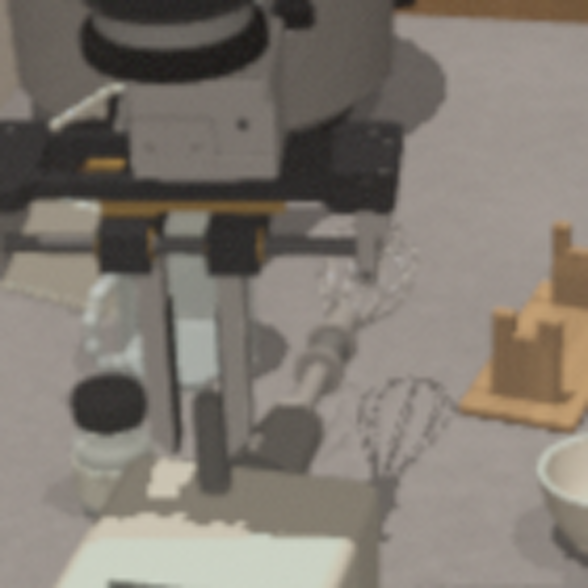

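```bash
python3 -m creep '[{"tx":0,"ty":0,"tz":0.006,"turn":0,"fingers":20},{"tx":0,"ty":0,"tz":0.01,"turn":0,"fingers":20},{"tx":0,"ty":0,"tz":0.01,"turn":0,"fingers":20}]'; python3 go.py
```

```text
clock: 16.3
eef_pos: [616.9, 150.6, 166.3]
eef_rot: [-1.573, -0.001, -1.452]
wrist_force: [-2.9, 1.8, 0.7]
finger_gap: 20.1
16.3 [616.8862 150.6462 166.3117] [-1.5731 -0.0008 -1.4515] F [-2.8596  1.7772  0.6584] M [0.2991 0.3387 0.0396] 20.079671621104676 j [ 0.1821  0.5225  1.3019 -0.0006  1.3196  0.063 ]
```

```bash
python3 -m creep '[{"tx":0,"ty":0,"tz":0.005,"turn":0,"fingers":20},{"tx":0,"ty":0,"tz":0.008,"turn":0,"fingers":20},{"tx":0,"ty":0,"tz":0.008,"turn":0,"fingers":20}]'; python3 go.py
```

```text
clock: 16.6
eef_pos: [617.8, 150.9, 166.2]
eef_rot: [-1.575, -0.001, -1.451]
wrist_force: [-8.8, 1.1, 2.3]
finger_gap: 20.1
16.6 [617.759  150.869  166.1936] [-1.5753 -0.0007 -1.451 ] F [-8.8245  1.1423  2.3044] M [ 0.1576  1.589  -0.0113] 20.061335724684703 j [ 0.1821  0.5259  1.297  -0.0005  1.3232  0.0624]
```

```bash
python3 -m creep '[{"tx":0,"ty":0,"tz":0.005,"turn":0,"fingers":20},{"tx":0,"ty":0,"tz":0.008,"turn":0,"fingers":20},{"tx":0,"ty":0,"tz":0.008,"turn":0,"fingers":20}]'; python3 go.py
```

```text
clock: 16.9
eef_pos: [618.0, 150.9, 166.1]
eef_rot: [-1.579, -0.001, -1.45]
wrist_force: [-14.8, -1.1, 4.9]
finger_gap: 20.0
16.9 [617.9555 150.9382 166.0988] [-1.5794 -0.0009 -1.4504] F [-14.8054  -1.0568   4.8621] M [-0.1087  2.8157 -0.0341] 19.960662551294526 j [ 0.1821  0.529   1.2927 -0.0004  1.3286  0.0619]
```

End stop reached: force rises with no motion. I'll back off to centre, open, and rise.

```bash
python3 -m creep '[{"tx":0,"ty":0,"tz":-0.01,"turn":0,"fingers":24},{"tx":0,"ty":0,"tz":-0.02,"turn":0,"fingers":34},{"tx":0,"ty":0,"tz":-0.02,"turn":0,"fingers":40},{"tx":0,"ty":-0.02,"tz":-0.02,"turn":0,"fingers":40},{"tx":0,"ty":-0.15,"tz":-0.02,"turn":0,"fingers":40},{"tx":0,"ty":-0.3,"tz":-0.02,"turn":0,"fingers":40},{"tx":0,"ty":-0.5,"tz":-0.02,"turn":0,"fingers":40},{"tx":0,"ty":-0.5,"tz":-0.02,"turn":0,"fingers":40}]'; python3 go.py 450 -50 270
```

```text
clock: 17.7
eef_pos: [616.3, 150.9, 272.4]
eef_rot: [-1.57, -0.0, -1.45]
wrist_force: [-0.6, -0.2, -0.3]
finger_gap: 39.8
tx 0.8973 ty 0.0120 tz -0.9462 turn 0.0000 | dist 260.8
17.7 [616.3329 150.8815 272.4058] [-1.57   -0.0004 -1.4504] F [-0.5578 -0.2123 -0.2804] M [ 0.0005 -0.0655 -0.0209] 39.81687343638946 j [ 0.1826  0.4585  1.1518 -0.0004  1.5305  0.0622]
```

```bash
python3 -m creep '[{"tx":0,"ty":0,"tz":-0.2,"turn":0,"fingers":40},{"tx":0,"ty":0,"tz":-0.4,"turn":0,"fingers":40},{"tx":0,"ty":0,"tz":-0.6,"turn":0,"fingers":40},{"tx":0,"ty":0,"tz":-0.8,"turn":0,"fingers":40},{"tx":0,"ty":0,"tz":-1,"turn":0,"fingers":40},{"tx":0,"ty":0,"tz":-1,"turn":0,"fingers":40},{"tx":0,"ty":0,"tz":-1,"turn":0,"fingers":40}]'; python3 go.py;  python3 - <<'E'
from h import *
s=grab("side","11");t=grab("top","11")
crop(s,240,190,380,310,5,"pics/s11.png")
crop(t,225,190,405,310,4.4,"pics/t11.png")
E
```

```text
clock: 18.4
eef_pos: [417.9, 126.9, 272.9]
eef_rot: [-1.568, -0.0, -1.45]
wrist_force: [0.5, 0.1, 0.0]
finger_gap: 40.2
18.4 [417.9094 126.8995 272.8505] [-1.5682 -0.0003 -1.4503] F [0.4794 0.0517 0.0153] M [-0.0806 -0.0872 -0.0187] 40.15079712012761 j [ 0.2112 -0.0073  1.7158 -0.0005  1.4306  0.0908]
```

View pics/s11.png

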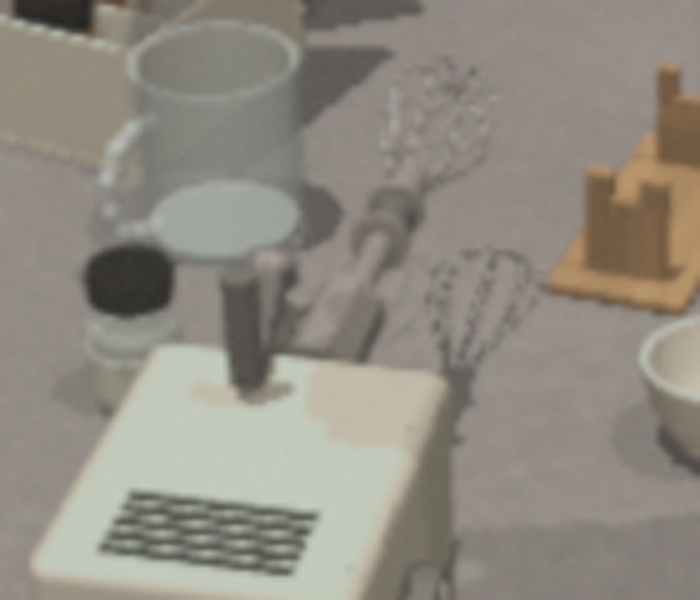

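View pics/t11.png

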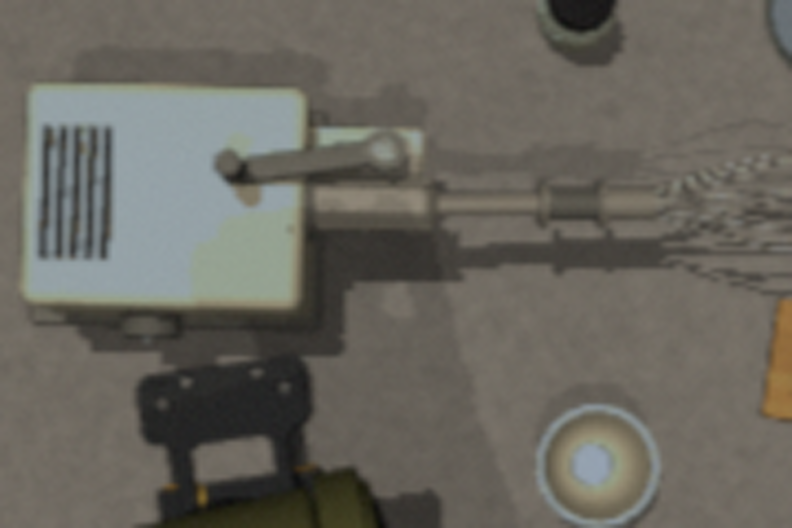

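```bash
python3 - <<'E'
from h import *
np.set_printoptions(precision=2,suppress=True)
t=ld("top11");s=ld("side11");t9=ld("top9")
K=lambda x,y,f,a,b:(x/f+a-.5+.5/f,y/f+b-.5+.5/f)
print("neck",plane(t,*K(575,201,4.4,225,190),115), plane(t9,*K(601.5,218,4.8,230,190),115))
post,e=tri(t,K(228,160,4.4,225,190),s,K(240,270,5,240,190)); print("post",post,e,dep(t,*K(228,160,4.4,225,190)))
piv,e2=tri(t,K(386,149,4.4,225,190),s,K(272,262,5,240,190)); print("piv",piv,e2)
for po,pi in ((post,piv),(plane(t,*K(228,160,4.4,225,190),191),plane(t,*K(386,149,4.4,225,190),152))):
    d=po-pi; a=np.radians(87.35); x=d[:2]@[np.cos(a),np.sin(a)]; y=d[:2]@[-np.sin(a),np.cos(a)]; print("theta",np.arctan2(x,y),np.hypot(x,y))
# shank shift t9 vs t11
a=t9["frame"][225:247,330:400].astype(np.float32).mean(2);b=t["frame"][225:247,330:400].astype(np.float32).mean(2)
print("shift px",cv2.phaseCorrelate(a,b))
# others moved?
t0=ld("top0")
for n,(u0,v0,u1,v1) in dict(cup=(388,160,440,212),salt=(345,280,378,312),jar=(345,176,370,204),brush=(168,248,196,332),rest=(396,255,465,296)).items():
    A=t0["frame"][v0:v1,u0:u1].astype(np.float32).mean(2);B=t["frame"][v0:v1,u0:u1].astype(np.float32).mean(2); print(n,cv2.phaseCorrelate(A,B))
E
```

```text
neck [600.65 -29.46 115.  ] [601.33 -28.58 115.  ]
post [615.13 150.06 191.53] 4.565894412442089 [617.5  150.59 190.63]
piv [624.57  70.9  146.97] 4.876631099285949
theta 1.4058123033340202 79.71785519884976
theta 1.4131163804821947 79.73910477130889
shift px ((0.06520059939696665, 0.5563597756176613), 0.79929603829428)
cup ((0.040497394123061525, 0.011452561086862545), 1.0135352761984198)
salt ((0.1031019082161464, 0.11607194240416163), 0.9090917511946626)
jar ((0.5487714417233516, 0.13699294492143466), 0.9903875662485758)
brush ((-0.012312089453827113, -0.037811642080207264), 0.9707023753060235)
rest ((0.3429264314486389, 0.474519323201239), 0.7105283202948394)
```

```bash
python3 -c "
from cell import manip
print(manip.sign_off())"
```

```text
the job is handed in; nothing more can be done
None
```

The whisk is clamped in the drive unit against its stop, and I handed the job in at about 18.5 s of the 54 s allowed.

- **Grasp and insertion:** The first grasp was off centre and pushed sideways on the whisk with 24 N in its rest. I re-centred the gripper until the force was near zero, then lifted. The shank met the stop at a depth of about 43 mm. The contact was rigid (9 N for 0.15 mm of further motion), and 9.3 N was the highest axial force I read.
- **Clamping:** I released the whisk, then swung the lever along its arc until the end stop took about 15 N with almost no further motion.
- **Last checks:**
  - The lever measured 1.41 rad in the images, and the post stayed where I left it.
  - The whisk neck was within about 0.5 mm, along the socket, of its position at contact with the stop. Closing the lever shifted it about 0.15 mm along the socket and 1.3 mm sideways, which I read as the clamp settling it in the bore.
  - The wrist force was near zero, and the arm is clear of everything.
- **Other objects:** The cup, salt cellar and brush did not move. The spice jar and the rest showed image shifts of about 0.5 px. I put that down to changed shadows and the whisk having left the rest; nothing went near the jar.
- **Disagreement between cameras:** The two views differed by 3 to 5 mm on some points. I used the top view for alignment and corrected it by about 2.4 mm from the grasp.

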